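# Hold the sprung cover of a deburring machine at its inspection mark

### The arm

A 6-joint arm with a two-finger parallel gripper is mounted at the origin on a cart in front of the work surface, level with it; the furniture and walls round the work are solid. World frame = base frame: x ahead of the robot, y to its left, z up, the work surface at z = 0. Lengths are in m, angles in rad, forces in N, time in s.
With the tool pointing down it reaches from about 0.425 to 0.95 m from the base axis. Payload 14.7 kg.
Tool frame: the origin (TCP) lies between the finger pads; the fingertips stand 25 mm ahead of it and the grasp point (between the pads) lies 6 mm ahead of it; z points along the fingers, y is the line along which they close (so a half turn about z gives the same grasp; the last joint's range is limited). The gripper opens to 85 mm and grips with 20 to 120 N. Pads are 22 mm wide; open, the fingers measure 114 mm over their backs; the gripper's body (76 mm by 85 mm) begins 54 mm behind the grasp point. The pads swing forward as they close: fully open they stand 13 mm farther back than shut.
Start: joints at [1.153, 0.48, 1.596, -0, 1.065, -0.047], TCP at [0.236, 0.606, 0.225] pointing down, gripper open.
Joint ranges: [-2.75, 2.75], [-0.82, 2.05], [0.23, 2.67], [-1.56, 4.7], [0.09, 2.69], [-2.92, 2.92]. Speed limits (rad/s): [1.89, 1.89, 2.39, 3.01, 3.01, 3.01].

### API

Orientations are given as a unit quaternion [w, x, y, z].
In Python, from plant import sensors, imaging, robot, models gives the robot as it stands.
- The arm moves only by the tool servo_tool, never from a script. Its argument "plan" is a list of rows, each an object with "slide": the shift along the tool's x, y, z in units of 15 cm (1.0 is 15 cm), a list of three; "turn": the turn, a rotation vector about the tool's x, y, z in units of 90 degrees (1.0 is 90 degrees), a list of three; "hand": the opening, from 0 (shut) to 1 (fully open). A call has 1 to 8 rows; each row shifts and turns the commanded pose from where the row before left it, along the tool's axes as they then stand; what a row does not reach is not made up. A row lasts 1/12 s, in which the tool goes at most 41.7 mm and 7.16 degrees, less where a joint would pass 70% of its speed; a pose out of reach is approached as far as the arm can. A call with a number of a shift or a turn outside -1 to 1 is refused whole. A call with a gripper value outside its range is refused whole. The fingers move at their own pace and stop on an object; "force" is the grip in N (left out, the last holds). Time passes only in rows, so rows that do not move let the fingers close. It gives the time, the measured TCP pose, the force, the opening and the grip force at its end, in the units of the state.
- sensors.get_state(): the state, without advancing time (a new reading comes with each control period).
- imaging.snapshot(name): name is "scene" or "side" or "wrist"; returns a dict with "img" (420x560x3 uint8, red, green, blue), "fx", "fy", "cx", "cy" (pixels), "k1" (the pictures are not rectified: a ray, as slopes to the right and down, at radius r is drawn at 1 + k1 r^2 times it, then the intrinsics apply), "xyz" and "attitude" of the camera in the world. Camera axes: x right, y down, z forward; pixel columns grow to the right and rows downward; lengths in m; the calibration is good to about 2 mm. A picture is of the moment at which its call begins. There is no depth.
- robot.job_done(): hands the job in; it is judged then, once.
Trained networks look in a picture, given as the dict that the camera call returned (one of the last four; its "shot" number tells which), for a name from the list of things; names that differ only in an ending like _2 or _b are one class to them, and where a whole thing is asked for, a point or a joint stands for the part that bears it (a point fixed in the world has none). Each returns a list of dicts, best first, with "score" (0 to 1); they miss things now and then, are a little off and sometimes report something else, mostly with a low value. They report only what shows in the picture. A call takes as long as a camera call.
- models.search_frame(picture, target): "bbox" ([left, top, width, height] in pixels, round what is visible of it).
- models.mark_of(picture, target): "at" ([column, row] in pixels: a listed point, or the origin of a listed thing).
The state is a dict: "t": time; "qpos": joint angles; "qvel": joint speeds; "joint_torque": joint torques, N m; "tcp_pos": TCP position; "ee_rot": TCP orientation; "wrist_force": force on the tool from outside, world axes, zero at the start; "ft_torque": the same for the moment, N m; "opening": finger opening in m; "grip_force": force on a finger pad.
Only numpy, scipy, OpenCV 4.12 (cv2) and the standard library are available. Lean on these libraries where they do the work, as an engineer would, in place of code of your own. Each camera call takes 0.05 s, during which the arm holds its last target. There are 200 camera calls.

### The job

Get the deburring machine ready for a look at its wheel: with the cover still shut, turn the red selector on the console until it points at the green dot. Only then lift the sprung cover by its steel bar until the red pointer on the cover's left edge lines up with the yellow tab on the quadrant, and finish holding it still there in the gripper, without letting go. Leave the tab where it is and do not disturb the other things on the bench.

Things in the scene. Friction and masses are not known exactly. Their poses are not given: they have to be found in the camera images.
- machine: Deburring machine, fixed to the bench: blue open-topped housing 168 mm deep (x), 200 mm wide (y), with an abrasive wheel inside, under a white cover; grey console to its right (-y), top at z = 0.101 m. Origin on the bench under the middle of the blue housing; x points away from the operator to the cover's hinge, y left, z up.
- cover_hinge (a point): Point on the machine, on the cover's hinge line at the far edge of the housing, at the middle of its width, 98 mm above the bench; the hinge line runs along the machine's y. The housing's axes.
- cover_bar (a point): Centre of the cover's lifting bar: round steel, 12 mm thick, parallel to the hinge line, free for 98 mm between two posts, axis 40 mm above the white cover's top, over its front edge. In the cover's frame (the machine's axes when shut) it is 172 mm in front of (-x) and 52 mm above the hinge line. Axes turn with the cover. Cover: 206 mm wide, 12 mm thick, reaches 174 mm from the hinge.
- cover (a joint): Opening angle of the cover in rad: 0 shut, to 1.35; it grows as the front edge rises. A spring always pulls it shut: at the bar it takes about 3.5 N to start and about 6 N at 0.95 rad; let go, it closes. The bar may turn between the fingers as the cover swings.
- index_tab (a joint): Angle of the yellow index tab on the quadrant, rad, about the same hinge line: the cover angle at which the red pointer lines up with the tab. Clamped stiffly.
- tab_mark (a point): Centre of the yellow index tab (34 x 18 x 12 mm) on the upright aluminium quadrant plate beside the cover's left edge; 120 mm from the hinge line, 113 mm left (+y) of the cover's middle. Its x axis is parallel to the cover's x axis when the cover is at the mark. The red pointer on the cover passes just to the right of it.
- selector_grip (a point): On the selector's axis, half-way up its red bar grip (50 mm long, 13 mm thick, 26 mm high, its top 13 mm above this point, on a grey disc of 50 mm diameter 12 mm below it). x axis: along the bar towards the end with the white line, the pointing end; z up. The knob turns about the vertical.
- selector (a joint): Selector angle, rad, growing clockwise seen from above: three click positions with a dot each, 0 (left white dot), 0.7 (middle white dot, machine's +x), 1.4 (right, larger green dot); end stop at 1.5. Between clicks it is drawn to the nearer one; under 0.1 N m to turn.
- tape_measure: Bystander: yellow tape measure. Origin at its underside.
- flange: Bystander: grey steel pipe flange, 95 mm across. Origin at its underside.
- c_clamp: Bystander: small C-clamp lying flat. Origin at its underside.
- hex_bolt: Bystander: steel hex bolt standing on its head. Origin at its underside.
- grease_tin: Bystander: round dark blue tin, 99 mm across. Origin at its underside.

How it is judged:
On the way, in this order (a step that is already met when the one before it is completed fails the run):
1. the selector points at the green dot with the cover still shut (value of joint selector above 1.25 rad and value of joint cover below 0.1 rad), for 0.2 s.
2. the gripper holds the cover at the yellow tab (angle between the x axis of cover_bar and the x axis of tab_mark, either way round below 0.1 rad and contact force between the fingers and cover above 1 N), for 0.4 s.
At the end, for the whole second after the job is handed in: The selector is within 0.15 rad of the green dot (1.4) and the cover is held still by the gripper (over 1 N) within 0.1 rad (6 degrees) of the yellow tab (all of step 2 and value of joint selector above 1.25 rad and velocity of joint cover between -0.1 and 0.1 rad/s); the arm keeps its last pose, push and grip.
It fails at once if the cover is opened before the selector points at the green dot (value of joint cover above 0.12 rad and value of joint selector below 1.2 rad).
It fails at once if the yellow tab is shifted along the quadrant (distance of tab_mark from where it was at the start of the episode above 0.008 m).
It fails at once if a bystander is disturbed (distance of any of tape_measure, flange, c_clamp, hex_bolt, grease_tin from where it was at the start of the episode above 0.03 m).
It also fails if it takes over 51 s, if anything falls off the work surface, if the arm or the gripper's body presses on something with over 40 N, if the wrist force passes 120 N, or if a joint passes its speed limit or range.

## Working session

There is one attempt and no reset: what is moved stays moved. The work goes in short steps, Python scripts to look and compute and a tool call to move; the robot and the scene stay as the last step left them, time stands still between calls to the robot, and variables do not carry over. Pictures are saved under pics/ and viewed, at most 10 in all, crops included, and the job is handed in when it is done.

Besides the shell and the picture viewer there is one more tool, called after "Request:" as name(argument=value, ...) on one line, values as JSON. servo_tool: Moves the arm, as the interface text tells. Shifts and turns lie within -1 to 1; 1 stands for 15 cm of shift or 90 degrees of turn. Its arguments: {"type":"object","properties":{"plan":{"type":"array"},"force":{"type":"number"}},"required":["plan"]}

```bash
mkdir -p pics; cat > h.py <<'E'
import numpy as np, cv2, json
from scipy.spatial.transform import Rotation as R
from plant import sensors, imaging, robot, models
def rot(a):
    a=np.array(a,float)
    return a if a.shape==(3,3) else R.from_quat(np.r_[a[1:],a[0]]).as_matrix()
def ray(p,uv):
    K=np.array([[p['fx'],0,p['cx']],[0,p['fy'],p['cy']],[0,0,1.]])
    q=cv2.undistortPoints(np.array([[uv]],float),K,np.array([p['k1'],0,0,0.]))[0,0]
    return np.array(p['xyz']),rot(p['attitude'])@np.r_[q,1]
def atz(p,uv,z):
    o,d=ray(p,uv); return o+d*(z-o[2])/d[2]
def tri(obs):
    A=0;b=0
    for p,uv in obs:
        o,d=ray(p,uv); d=d/np.linalg.norm(d); M=np.eye(3)-np.outer(d,d); A=A+M;b=b+M@o
    x=np.linalg.solve(A,b); return x
def proj(p,X):
    c=rot(p['attitude']).T@(np.array(X)-np.array(p['xyz'])); q=c[:2]/c[2]; q=q*(1+p['k1']*(q@q))
    return q*[p['fx'],p['fy']]+[p['cx'],p['cy']]
def save(p,n,box=None,s=1):
    im=p['img'][:,:,::-1]
    if box: im=im[box[1]:box[3],box[0]:box[2]]
    cv2.imwrite('pics/'+n+'.png',cv2.resize(im,None,fx=s,fy=s,interpolation=cv2.INTER_CUBIC))
E
python3 - <<'E'
from h import *
P={n:imaging.snapshot(n) for n in('scene','side','wrist')}
for n in P: print(n,np.round(P[n]['xyz'],3),np.round(P[n]['attitude'],3)); 
names=['cover_hinge','cover_bar','tab_mark','selector_grip','machine','tape_measure','flange','c_clamp','hex_bolt','grease_tin']
for t in names:
    obs=[]
    for n in P:
        r=models.mark_of(P[n],t)
        if r: print(t,n,np.round(r[0]['at'],1),round(r[0]['score'],2)); 
        if r and r[0]['score']>.4 : obs.append((P[n],r[0]['at']))
    if len(obs)>1:
        x=tri(obs); print('   ',x.round(3),[np.round(np.array(u)-proj(p,x),1).tolist() for p,u in obs])
    elif obs: print('   z0',atz(*obs[0],0).round(3))
a=np.hstack([P['scene']['img'],P['side']['img']])[:,:,::-1]
cv2.imwrite('pics/a.png',cv2.resize(a,(800,300)))
save(P['scene'],'s'); print(sensors.get_state())
E
```

```text
scene [-0.128 -0.629  1.046] [-0.35   0.852 -0.357  0.158]
side [-0.318 -0.675  1.253] [-0.341  0.838 -0.393  0.167]
wrist [0.166 0.632 0.374] [0.121 0.816 0.559 0.082]
cover_hinge scene [271.  187.3] 0.91
cover_hinge side [274.7 192.2] 0.59
    [0.648 0.119 0.075] [[0.9, -1.6], [-0.7, 1.4]]
cover_bar scene [234.5 207.6] 0.83
cover_bar side [247.9 209.5] 0.58
    [0.494 0.112 0.103] [[0.0, -0.1], [-0.0, 0.1]]
tab_mark side [276.2 191.4] 0.41
   z0 [0.709 0.164 0.   ]
selector_grip scene [289.7 229.7] 0.83
   z0 [0.617 0.003 0.   ]
machine scene [253.7 226.1] 0.97
machine side [261.8 221.5] 0.56
    [ 0.606  0.151 -0.081] [[-0.2, 1.1], [0.1, -1.0]]
tape_measure scene [379.5 328.3] 0.84
tape_measure side [377.7 300.2] 0.96
    [ 0.462 -0.422  0.102] [[0.3, 0.3], [-0.3, -0.2]]
flange scene [201.8 163.8] 0.66
flange side [205.3 170. ] 0.67
    [ 0.791  0.668 -0.224] [[0.1, -0.3], [-0.1, 0.3]]
c_clamp scene [401. 300.] 0.78
c_clamp side [392.6 275.3] 0.71
    [ 0.5   -0.432  0.191] [[1.0, 0.7], [-0.8, -0.5]]
hex_bolt scene [340. 332.] 0.52
hex_bolt side [345.7 307.6] 0.42
    [ 0.451 -0.3
[... 174 characters left out ...]
 'qpos': array([ 1.15339369e+00,  4.80203759e-01,  1.59629358e+00, -2.62878010e-05,
        1.06508332e+00, -4.65895058e-02]), 'qvel': array([-4.83238117e-05, -6.16363578e-04,  8.13068876e-04, -4.61002855e-04,
       -8.61576722e-04, -1.02566213e-03]), 'joint_torque': array([-3.06357448e-03, -9.50479031e+01, -4.30638349e+01, -5.51080939e-04,
        1.37870204e-03,  7.19385810e-06]), 'tcp_pos': array([0.23552635, 0.60583162, 0.22549651]), 'ee_rot': array([1.25693422e-05, 1.84339890e-01, 9.82862556e-01, 3.19194808e-06]), 'wrist_force': array([ 0.37777483, -0.5287732 ,  0.21182405]), 'ft_torque': array([-0.0367969 ,  0.02169021, -0.0075693 ]), 'grip_force': 0.0, 'opening': 0.08552693629054613}
```

View pics/a.png

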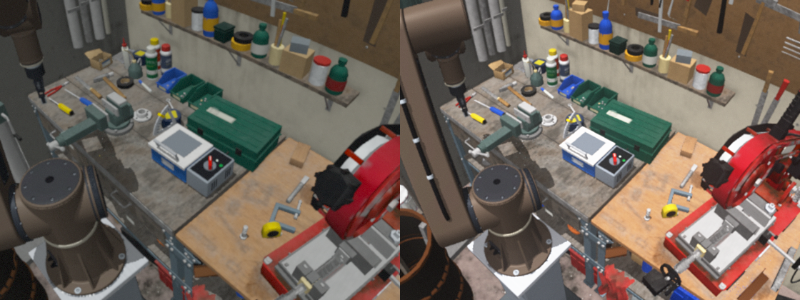

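View pics/s.png

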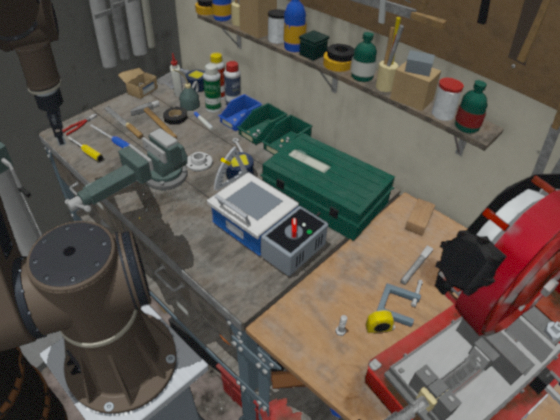

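The scene view shows the machine with its white cover at about (245,205). The quadrant is on its left at (235,165), and the console with the red selector is at (294,228), with the green dot at about (309,232). Next I'll intersect the rays with the known heights.

```bash
python3 - <<'E'
from h import *
P=imaging.snapshot('scene')
b=atz(P,(234.5,207.6),.15);h=atz(P,(271,187.3),.098);s=atz(P,(289.7,229.7),.117)
print(b,h,s,np.linalg.norm((h-b)[:2]),np.degrees(np.arctan2(*(h-b)[1::-1])))
W=imaging.snapshot('wrist');st=sensors.get_state();T=rot(st['ee_rot'])
print('tool',T.round(3)); print('cam in tool',T.T@(np.array(W['xyz'])-st['tcp_pos']),(T.T@rot(W['attitude'])).round(3))
E
```

```text
[0.4637081 0.0753486 0.15     ] [0.63643717 0.10350044 0.098     ] [ 0.53397982 -0.06799044  0.117     ] 0.17500816051944446 9.256825725188158
tool [[-0.932  0.362  0.   ]
 [ 0.362  0.932  0.   ]
 [-0.     0.    -1.   ]]
cam in tool [ 0.07376187 -0.00079787 -0.14893496] [[ 0.001 -0.957 -0.29 ]
 [ 1.     0.001 -0.   ]
 [ 0.001 -0.29   0.957]]
```

Request:
servo_tool(plan=[{"slide": [-0.18,-0.19,-0.045],"turn": [0,0,0],"hand": 1},{"slide": [-0.18,-0.19,-0.045],"turn": [0,0,0],"hand": 1},{"slide": [-0.18,-0.19,-0.045],"turn": [0,0,0],"hand": 1},{"slide": [-0.18,-0.19,-0.045],"turn": [0,0,0],"hand": 1},{"slide": [-0.18,-0.19,-0.045],"turn": [0,0,0],"hand": 1},{"slide": [-0.18,-0.19,-0.045],"turn": [0,0,0],"hand": 1},{"slide": [-0.18,-0.19,-0.045],"turn": [0,0,0],"hand": 1},{"slide": [-0.18,-0.19,-0.045],"turn": [0,0,0],"hand": 1}])

```text
t: 2.42
tcp_pos: [0.3544, 0.3133, 0.28]
ee_rot: [0.0, 0.184, 0.983, 0.0]
wrist_force: [0.7, 1.4, -0.8]
opening: 0.0855
grip_force: 0.0
```

Request:
servo_tool(plan=[{"slide": [-0.18,-0.19,-0.045],"turn": [0,0,0],"hand": 1},{"slide": [-0.18,-0.19,-0.045],"turn": [0,0,0],"hand": 1},{"slide": [-0.18,-0.19,-0.045],"turn": [0,0,0],"hand": 1},{"slide": [-0.18,-0.19,-0.045],"turn": [0,0,0],"hand": 1},{"slide": [-0.18,-0.19,-0.045],"turn": [0,0,0],"hand": 1},{"slide": [-0.18,-0.19,-0.045],"turn": [0,0,0],"hand": 1},{"slide": [0,0,0],"turn": [0,0,-0.079],"hand": 1},{"slide": [0,0,0],"turn": [0,0,-0.079],"hand": 1}])

```text
t: 3.08
tcp_pos: [0.4442, 0.0947, 0.3205]
ee_rot: [0.001, 0.061, 0.998, 0.0]
wrist_force: [-0.1, 1.1, 1.0]
opening: 0.0854
grip_force: 0.0
```

```bash
cat > look.py <<'E'
from h import *
import sys
P={n:imaging.snapshot(n) for n in('scene','side','wrist')}
hs=dict(cover_hinge=.098,cover_bar=.15,selector_grip=.117,tab_mark=.15)
for t in hs:
    for n in P:
        r=models.mark_of(P[n],t)
        for k in r[:2]: print(t,n,np.round(k['at'],1),round(k['score'],2),atz(P[n],k['at'],hs[t]).round(4))
save(P['wrist'],sys.argv[1],s=1.4)
s=sensors.get_state(); print(s['t'],s['tcp_pos'].round(4),rot(s['ee_rot']).round(3).tolist(),s['qpos'].round(2))
E
python3 look.py w1
```

```text
cover_hinge scene [271.6 190. ] 0.88 [0.629  0.0937 0.098 ]
cover_hinge side [276.4 188.2] 0.68 [0.6416 0.1087 0.098 ]
cover_hinge wrist [293.9 323.2] 0.9 [0.635  0.0895 0.098 ]
cover_bar scene [229.2 208.8] 0.85 [0.4502 0.0821 0.15  ]
cover_bar side [246.5 211.1] 0.87 [0.4524 0.0782 0.15  ]
cover_bar wrist [278.1 212.1] 0.82 [0.4646 0.0899 0.15  ]
selector_grip scene [290.  226.6] 0.65 [ 0.5431 -0.0607  0.117 ]
selector_grip side [299.2 222.6] 0.43 [ 0.5472 -0.0659  0.117 ]
selector_grip wrist [152.6 287.9] 0.59 [ 0.5516 -0.0751  0.117 ]
tab_mark scene [230. 159.] 0.38 [0.598  0.2435 0.15  ]
tab_mark side [345.2 305.7] 0.55 [ 0.3575 -0.371   0.15  ]
tab_mark side [235.2 169. ] 0.41 [0.5811 0.2491 0.15  ]
3.8333 [0.4432 0.097  0.32  ] [[-0.992, 0.122, 0.0], [0.122, 0.992, -0.0], [-0.0, -0.0, -1.0]] [ 0.15  0.1   1.89 -0.    1.14 -1.3 ]
```

View pics/w1.png

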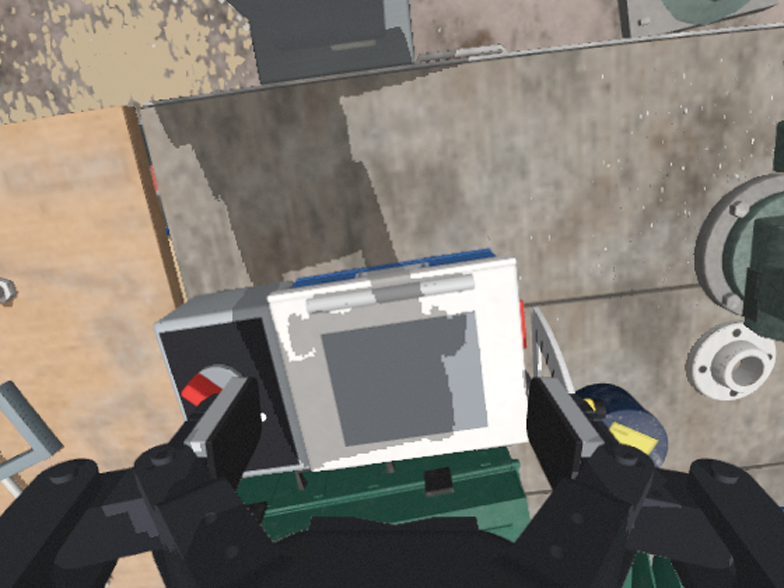

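The wrist picture shows the bar from (308,300) to (473,285) in the enlarged view, the red pointer at (522,325), and the quadrant to its right with the tin beyond. The selector's near end at (200,390) is partly hidden by a finger, so I'll move above it.

Request:
servo_tool(plan=[{"slide": [-0.05,-0.22,0.05],"turn": [0,0,0],"hand": 1},{"slide": [-0.05,-0.22,0.05],"turn": [0,0,0],"hand": 1},{"slide": [-0.05,-0.22,0.05],"turn": [0,0,0],"hand": 1},{"slide": [-0.05,-0.22,0.05],"turn": [0,0,0],"hand": 1},{"slide": [-0.05,-0.22,0.05],"turn": [0,0,0],"hand": 1},{"slide": [0,0,0],"turn": [0,0,0],"hand": 1}])

```text
t: 4.33
tcp_pos: [0.4603, -0.0759, 0.2813]
ee_rot: [-0.0, 0.063, 0.998, -0.001]
wrist_force: [-1.1, 1.2, -0.8]
opening: 0.0856
grip_force: 0.0
```

```bash
python3 look.py w2
```

```text
cover_hinge scene [273.  190.4] 0.59 [0.6307 0.0894 0.098 ]
cover_hinge side [278.  192.8] 0.72 [0.6269 0.0892 0.098 ]
cover_hinge wrist [436.5 314.1] 0.67 [0.6339 0.0911 0.098 ]
cover_bar scene [232.6 208.2] 0.94 [0.4584 0.0773 0.15  ]
cover_bar side [250.  209.4] 0.98 [0.4654 0.0746 0.15  ]
cover_bar side [203.5 167.5] 0.75 [0.5143 0.3418 0.15  ]
cover_bar wrist [465.2 180.5] 0.94 [0.4614 0.0902 0.15  ]
cover_bar wrist [290.8 274.2] 0.37 [ 0.5325 -0.0729  0.15  ]
selector_grip scene [291.3 227.2] 0.54 [ 0.5439 -0.0647  0.117 ]
selector_grip side [299.9 224. ] 0.43 [ 0.5438 -0.0715  0.117 ]
selector_grip wrist [292.9 276.2] 0.78 [ 0.5522 -0.072   0.117 ]
tab_mark scene [226.3 158. ] 0.38 [0.5932 0.2552 0.15  ]
tab_mark side [238.9 170. ] 0.58 [0.5856 0.2354 0.15  ]
5.0833 [ 0.4603 -0.0712  0.2825] [[-0.993, 0.122, 0.0], [0.122, 0.993, -0.0], [-0.0, -0.0, -1.0]] [-0.22  0.16  1.93 -0.    1.06 -1.67]
```

View pics/w2.png

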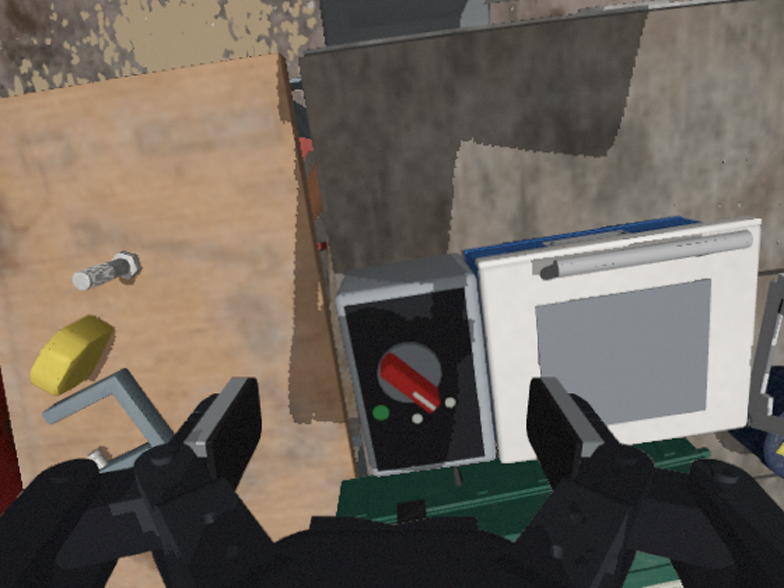

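The selector points at the left white dot (position 0): its bar runs from (386,362) to (433,405) enlarged, with the green dot at (381,412). Nothing hides the knob.

```bash
python3 - <<'E'
from h import *
W=imaging.snapshot('wrist')
f=lambda u,z:atz(W,np.array(u)/1.4,z)
ang=lambda a,b:np.degrees(np.arctan2(b[1]-a[1],b[0]-a[0]))
bl,br=f((553,270),.15),f((750,239),.15); print('bar',bl,br,ang(bl,br)-90,np.linalg.norm(br-bl))
img=W['img'].astype(int);m=(img[:,:,0]>120)&(img[:,:,1]<60)&(img[:,:,2]<60);m[:230]=0;m[330:]=0;m[:,:230]=0;m[:,330:]=0
ys,xs=np.nonzero(m);print(len(xs),xs.mean(),ys.mean(),xs.min(),xs.max(),ys.min(),ys.max())
print('grip mean',f((xs.mean()*1.4,ys.mean()*1.4),.123))
a,b=f((386,362),.13),f((433,405),.13);print('ends',a,b,ang(a,b),np.linalg.norm(b-a))
g,w1,w2=[f(u,.101) for u in((381,412),(417,418),(450,402))];d=f((409,373),.105)
print('disc',d,'dots',[ang(d,q) for q in(w2,w1,g)])
s=sensors.get_state()
print(s['tcp_pos'])
E
```

```text
bar [0.46511405 0.02907258 0.15      ] [0.45987902 0.15491698 0.15      ] 2.382083994123292 0.1259532318062056
354 288.84180790960454 274.70338983050846 271 311 261 293
grip mean [ 0.54740839 -0.07443986  0.123     ]
ends [ 0.52427271 -0.0852262   0.13      ] [ 0.56305586 -0.05503874  0.13      ] 37.89595129294635 0.04914686711345969
disc [ 0.54719953 -0.07036229  0.105     ] dots [np.float64(43.39437811892454), np.float64(2.5374298426127186), np.float64(-38.05646880299556)]
[ 0.46030243 -0.07128421  0.2825211 ]
```

Request:
servo_tool(plan=[{"slide": [-0.19,0.023,0],"turn": [0,0,0],"hand": 0.6},{"slide": [-0.19,0.023,0],"turn": [0,0,0],"hand": 0.6},{"slide": [-0.19,0.023,0],"turn": [0,0,0],"hand": 0.6},{"slide": [0,0,0.14],"turn": [0,0,-0.078],"hand": 0.6},{"slide": [0,0,0.14],"turn": [0,0,-0.078],"hand": 0.6},{"slide": [0,0,0.14],"turn": [0,0,-0.078],"hand": 0.6},{"slide": [0,0,0.14],"turn": [0,0,-0.078],"hand": 0.6},{"slide": [0,0,0],"turn": [0,0,-0.078],"hand": 0.6}])

```text
t: 5.8
tcp_pos: [0.5443, -0.0712, 0.1947]
ee_rot: [-0.002, -0.245, 0.969, 0.001]
wrist_force: [-0.7, 0.3, 0.4]
opening: 0.0514
grip_force: 0.0
```

Request:
servo_tool(plan=[{"slide": [0,0,0],"turn": [0,0,-0.078],"hand": 0.6},{"slide": [0,0,0],"turn": [0,0,-0.078],"hand": 0.6},{"slide": [0,0,0],"turn": [0,0,0],"hand": 0.6}])

```text
t: 6.05
tcp_pos: [0.5464, -0.0716, 0.1983]
ee_rot: [-0.0, -0.362, 0.932, 0.0]
wrist_force: [0.4, 0.2, -0.2]
opening: 0.0511
grip_force: 0.0
```

```bash
python3 look.py w3
```

```text
cover_hinge scene [268.6 188.3] 0.68 [0.628  0.1054 0.098 ]
cover_hinge side [276.7 189.8] 0.62 [0.6359 0.1026 0.098 ]
cover_bar scene [232.6 207.6] 0.66 [0.46  0.079 0.15 ]
cover_bar scene [238.8 172.8] 0.44 [0.5726 0.1759 0.15  ]
cover_bar side [245.6 208.7] 0.82 [0.4586 0.0877 0.15  ]
cover_bar side [373.7 301.4] 0.3 [ 0.4193 -0.4249  0.15  ]
cover_bar wrist [533.8 294.7] 0.79 [0.4619 0.0899 0.15  ]
selector_grip scene [289.1 228.9] 0.5 [ 0.535  -0.0648  0.117 ]
selector_grip side [300.3 221.7] 0.52 [ 0.5527 -0.0662  0.117 ]
selector_grip wrist [281.5 220. ] 0.81 [ 0.5469 -0.0713  0.117 ]
tab_mark scene [226.4 159.7] 0.38 [0.5878 0.2487 0.15  ]
tab_mark side [240.4 168.8] 0.51 [0.5938 0.2357 0.15  ]
6.8 [ 0.5464 -0.0715  0.1985] [[-0.742, -0.671, 0.0], [-0.671, 0.742, 0.0], [-0.0, -0.0, -1.0]] [-0.19  0.37  1.85  0.    0.91 -2.49]
```

View pics/w3.png

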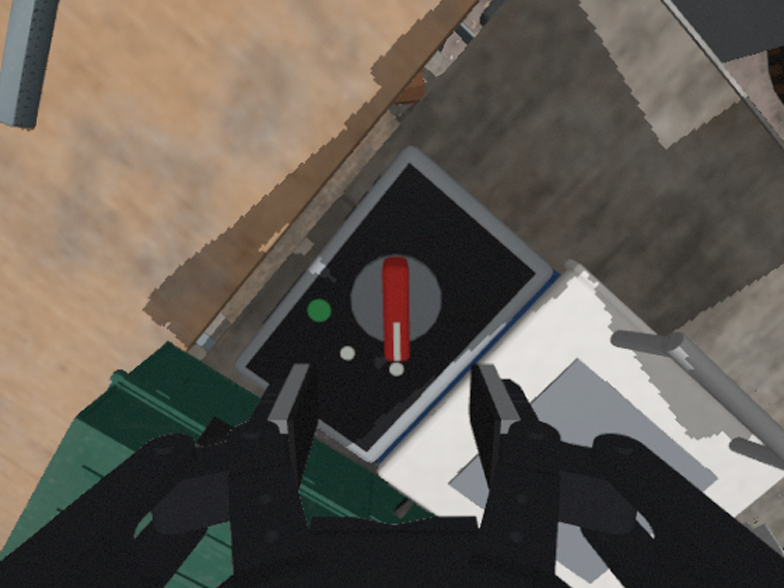

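The grip is vertical and centred between the fingers: red bar (397,260)–(397,360), white line at the lower end. I'll descend and grip.

Request:
servo_tool(plan=[{"slide": [0,0,0.2],"turn": [0,0,0],"hand": 0.6},{"slide": [0,0,0.2],"turn": [0,0,0],"hand": 0.6},{"slide": [0,0,0.025],"turn": [0,0,0],"hand": 0.6},{"slide": [0,0,0],"turn": [0,0,0],"hand": 0},{"slide": [0,0,0],"turn": [0,0,0],"hand": 0},{"slide": [0,0,0],"turn": [0,0,0],"hand": 0},{"slide": [0,0,0],"turn": [0,0,0],"hand": 0},{"slide": [0,0,0],"turn": [0,0,0],"hand": 0}], force=25)

```text
t: 7.47
tcp_pos: [0.5471, -0.0717, 0.1359]
ee_rot: [0.001, -0.359, 0.933, -0.0]
wrist_force: [0.6, 0.4, 0.4]
opening: -0.0
grip_force: 0.0
```

```bash
python3 look.py w4; python3 -c "
from h import *
print({k:np.round(v,3) for k,v in sensors.get_state().items()})"
```

```text
cover_hinge scene [275.2 188.6] 0.85 [0.6413 0.0904 0.098 ]
cover_hinge side [278.1 191.8] 0.55 [0.6311 0.0922 0.098 ]
cover_hinge side [246.5 177.8] 0.4 [0.6142 0.2274 0.098 ]
cover_bar scene [233.2 208.2] 0.58 [0.4596 0.0761 0.15  ]
cover_bar side [246.6 208.5] 0.83 [0.4614 0.0858 0.15  ]
selector_grip scene [291.9 228.9] 0.7 [ 0.5404 -0.0702  0.117 ]
selector_grip side [302.8 221. ] 0.66 [ 0.5605 -0.0706  0.117 ]
selector_grip wrist [283.8 260.1] 0.69 [ 0.5487 -0.0684  0.117 ]
tab_mark scene [229.1 160.6] 0.54 [0.5908 0.2396 0.15  ]
tab_mark side [239.4 170.3] 0.45 [0.5856 0.2329 0.15  ]
8.2167 [ 0.5464 -0.0715  0.1347] [[-0.742, -0.671, -0.0], [-0.671, 0.742, 0.0], [0.0, 0.0, -1.0]] [-0.19  0.46  1.91 -0.    0.77 -2.49]
{'t': np.float64(8.217), 'qpos': array([-0.185,  0.456,  1.913, -0.   ,  0.773, -2.491]), 'qvel': array([-0.   , -0.001, -0.001,  0.001,  0.001, -0.001]), 'joint_torque': array([-1.0000e-03, -8.2694e+01, -3.3111e+01, -0.0000e+00,  2.0000e-03,
        0.0000e+00]), 'tcp_pos': array([ 0.546, -0.072,  0.135]), 'ee_rot': array([-0.   , -0.359,  0.933,  0.   ]), 'wrist_force': array([ 0.029, -0.328, -0.028]), 'ft_torque': array([-0.008, -0.046, -0.006]), 'grip_force': np.float64(0.0), 'opening': np.float64(-0.0)}
```

View pics/w4.png

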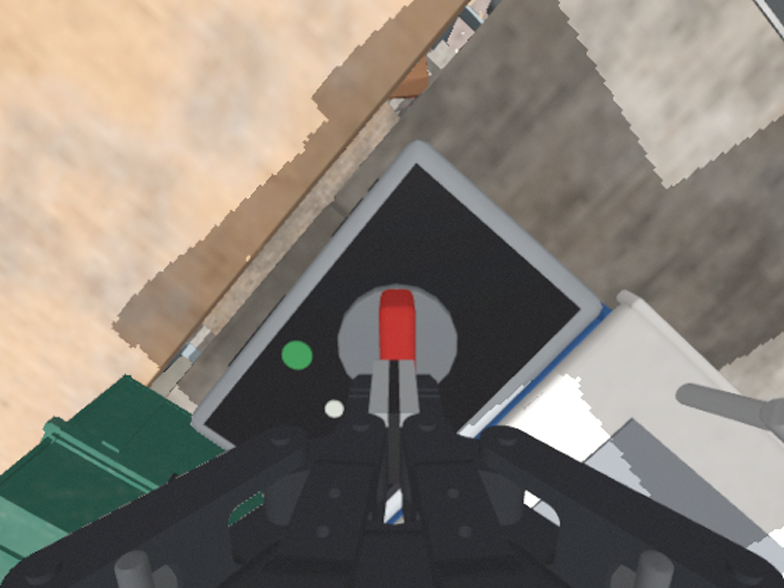

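```bash
python3 - <<'E'
from h import *
W=imaging.snapshot('wrist');s=sensors.get_state();T=rot(s['ee_rot'])
W3=dict(W);W3['xyz']=np.array(W['xyz'])+[0,0,.1985-.1347]
for n,a,b in(('near end top',(397,260),(397,291)),('disc left',(351,298),(337,340)),('disc right',(442,298),(458,340)),('console corner',(411,147),(419,142)),('green',(319,310),(297,355))):
    print(n,tri([(W3,np.array(a)/1.4),(W,np.array(b)/1.4)]).round(4))
for k in(0,.006,.025): print(k,proj(W,s['tcp_pos']+T[:,2]*k)*1.4)
E
```

```text
near end top [ 0.5305 -0.0841  0.0934]
disc left [ 0.5635 -0.0895  0.098 ]
disc right [ 0.5284 -0.0508  0.0983]
console corner [ 0.4821 -0.1198  0.1345]
green [ 0.582  -0.0979  0.0958]
0 [394.72838348 376.95788065]
0.006 [394.67931656 369.62715548]
0.025 [394.54348454 349.34620271]
```

```bash
python3 - <<'E'
from h import *
W=imaging.snapshot('wrist');s=sensors.get_state();T=rot(s['ee_rot']);print(W['fx'],W['k1'],s['tcp_pos'])
for x in(-.011,0,.011):
  for k in(-.02,-.01,0,.01,.025): print(x,k,(proj(W,s['tcp_pos']+T@[x,0,k])*1.4).round())
S=imaging.snapshot('scene');print(proj(S,s['tcp_pos']))
save(S,'s2',(250,160,350,270),5); save(W,'w5',(230,190,340,300),5)
a=cv2.imread('pics/s2.png');b=cv2.imread('pics/w5.png');h=500
cv2.imwrite('pics/sw.png',np.hstack([cv2.resize(x,(390,430)) for x in(a,b)]))
E
```

```text
327.42811396531175 -0.036308246360796236 [ 0.546403   -0.07156798  0.13473691]
-0.011 -0.02 [395. 436.]
-0.011 -0.01 [395. 419.]
-0.011 0 [395. 404.]
-0.011 0.01 [395. 391.]
-0.011 0.025 [394. 374.]
0 -0.02 [395. 406.]
0 -0.01 [395. 390.]
0 0 [395. 377.]
0 0.01 [395. 365.]
0 0.025 [394. 349.]
0.011 -0.02 [395. 374.]
0.011 -0.01 [395. 361.]
0.011 0 [395. 349.]
0.011 0.01 [395. 338.]
0.011 0.025 [395. 324.]
[294.06336871 223.54287258]
```

View pics/sw.png

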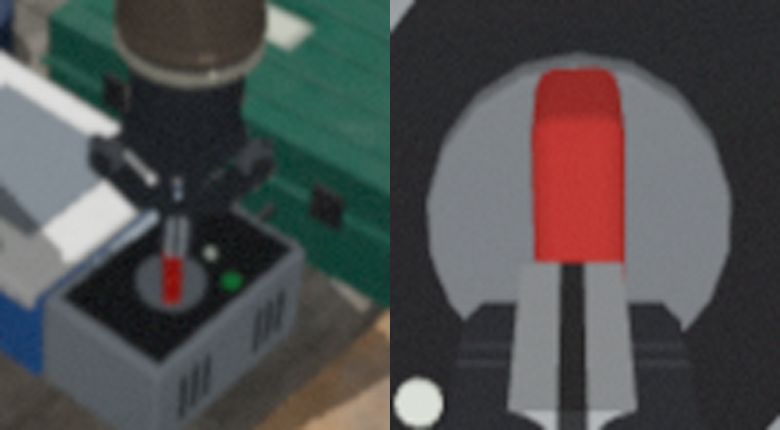

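The fingers closed just above the red bar: in the scene crop the tips end where the red begins, at (172,255). So the tips reach less far than I assumed. I'll open and go lower in small steps, watching the force.

Request:
servo_tool(plan=[{"slide": [0,0,0],"turn": [0,0,0],"hand": 0.4},{"slide": [0,0,0],"turn": [0,0,0],"hand": 0.4},{"slide": [0,0,0],"turn": [0,0,0],"hand": 0.4},{"slide": [0,0,0.03],"turn": [0,0,0],"hand": 0.4},{"slide": [0,0,0.03],"turn": [0,0,0],"hand": 0.4},{"slide": [0,0,0],"turn": [0,0,0],"hand": 0.4}])

```text
t: 8.87
tcp_pos: [0.5458, -0.0714, 0.1247]
ee_rot: [-0.001, -0.359, 0.933, 0.0]
wrist_force: [0.4, 0.1, -1.0]
opening: 0.034
grip_force: 0.0
```

Request:
servo_tool(plan=[{"slide": [0,0,0.02],"turn": [0,0,0],"hand": 0.4},{"slide": [0,0,0],"turn": [0,0,0],"hand": 0.0},{"slide": [0,0,0],"turn": [0,0,0],"hand": 0.0},{"slide": [0,0,0],"turn": [0,0,0],"hand": 0.0},{"slide": [0,0,0],"turn": [0,0,0],"hand": 0.0}], force=25)

```text
t: 9.28
tcp_pos: [0.5457, -0.071, 0.1226]
ee_rot: [-0.0, -0.359, 0.933, 0.001]
wrist_force: [-3.2, 5.1, 0.7]
opening: 0.012
grip_force: 26.1
```

Gripped, with a 12 mm opening and 26 N. Now the clockwise turn of about 81°.

Request:
servo_tool(plan=[{"slide": [0,0,0],"turn": [0,0,0.075],"hand": 0},{"slide": [0,0,0],"turn": [0,0,0.075],"hand": 0},{"slide": [0,0,0],"turn": [0,0,0.075],"hand": 0},{"slide": [0,0,0],"turn": [0,0,0.075],"hand": 0},{"slide": [0,0,0],"turn": [0,0,0.075],"hand": 0},{"slide": [0,0,0],"turn": [0,0,0.075],"hand": 0},{"slide": [0,0,0],"turn": [0,0,0.075],"hand": 0},{"slide": [0,0,0],"turn": [0,0,0.075],"hand": 0}])

```text
t: 9.95
tcp_pos: [0.5457, -0.0713, 0.1226]
ee_rot: [-0.001, 0.106, 0.994, 0.0]
wrist_force: [-2.6, 1.4, -0.5]
opening: 0.0119
grip_force: 26.1
```

Request:
servo_tool(plan=[{"slide": [0,0,0],"turn": [0,0,0.075],"hand": 0},{"slide": [0,0,0],"turn": [0,0,0.075],"hand": 0},{"slide": [0,0,0],"turn": [0,0,0.075],"hand": 0},{"slide": [0,0,0],"turn": [0,0,0.075],"hand": 0},{"slide": [0,0,0],"turn": [0,0,0],"hand": 0},{"slide": [0,0,0],"turn": [0,0,0],"hand": 0},{"slide": [0,0,0],"turn": [0,0,0],"hand": 0}])

```text
t: 10.53
tcp_pos: [0.5457, -0.0715, 0.1226]
ee_rot: [-0.001, 0.331, 0.944, -0.0]
wrist_force: [-5.0, -0.0, 1.5]
opening: 0.0118
grip_force: 26.3
```

Request:
servo_tool(plan=[{"slide": [0,0,0],"turn": [0,0,0],"hand": 0.5},{"slide": [0,0,0],"turn": [0,0,0],"hand": 0.5},{"slide": [0,0,0],"turn": [0,0,0],"hand": 0.5},{"slide": [0,0,-0.2],"turn": [0,0,0],"hand": 0.5},{"slide": [0,0,-0.27],"turn": [0,0,0],"hand": 0.5},{"slide": [0,0,-0.27],"turn": [0,0,0.075],"hand": 0.5},{"slide": [0,0,-0.27],"turn": [0,0,0.075],"hand": 0.5},{"slide": [0,0,-0.27],"turn": [0,0,0.075],"hand": 0.5}])

```text
t: 11.2
tcp_pos: [0.5463, -0.0715, 0.317]
ee_rot: [0.0, 0.495, 0.869, 0.0]
wrist_force: [1.7, -0.5, -0.4]
opening: 0.0424
grip_force: 0.0
```

Request:
servo_tool(plan=[{"slide": [0.2,0,0],"turn": [0,0,0.077],"hand": 0.5},{"slide": [0.2,0,0],"turn": [0,0,0.077],"hand": 0.5},{"slide": [0.2,0,0],"turn": [0,0,0.077],"hand": 0.5},{"slide": [0.1,0,0],"turn": [0,0,0.077],"hand": 0.5},{"slide": [0,0,0],"turn": [0,0,0],"hand": 0.5}])

```text
t: 11.62
tcp_pos: [0.5069, 0.0276, 0.3152]
ee_rot: [0.0, 0.69, 0.724, 0.001]
wrist_force: [0.9, -0.9, 0.0]
opening: 0.0427
grip_force: 0.0
```

```bash
python3 look.py w6
```

```text
cover_hinge scene [275.2 188.6] 0.97 [0.6413 0.0904 0.098 ]
cover_hinge side [274.5 192.9] 0.87 [0.6186 0.0983 0.098 ]
cover_hinge side [394.2 274.1] 0.22 [ 0.5787 -0.4098  0.098 ]
cover_hinge wrist [398.7 123.6] 0.66 [0.6315 0.0965 0.098 ]
cover_hinge wrist [236.5 369.5] 0.2 [ 0.4623 -0.2418  0.098 ]
cover_bar scene [229.3 208.6] 0.72 [0.451  0.0825 0.15  ]
cover_bar side [245.9 206.9] 0.66 [0.4653 0.0925 0.15  ]
cover_bar side [298.4 223.4] 0.59 [ 0.5177 -0.0838  0.15  ]
cover_bar wrist [235.2 123.1] 0.7 [0.4613 0.0877 0.15  ]
selector_grip side [299.9 222. ] 0.57 [ 0.5508 -0.066   0.117 ]
selector_grip wrist [308.  271.6] 0.61 [ 0.5456 -0.0766  0.117 ]
tab_mark scene [223.8 162.4] 0.46 [0.5734 0.2444 0.15  ]
tab_mark side [239.  168.5] 0.59 [0.5918 0.2406 0.15  ]
12.3667 [0.5075 0.025  0.3147] [[-0.055, 0.998, 0.0], [0.998, 0.055, -0.0], [-0.0, 0.0, -1.0]] [-0.01  0.19  1.8  -0.    1.15 -0.07]
```

View pics/w6.png

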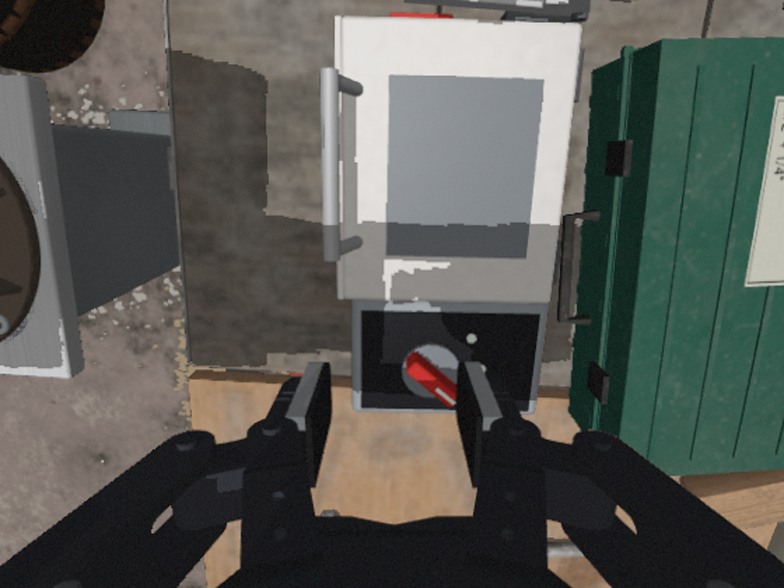

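The selector now points at lower right, with its white end at (448,398), the green side. White dots show at (472,338) and (480,370). The bar is vertical at column 332, rows 70–258. Next I'll shift left for a close view of the quadrant tab.

Request:
servo_tool(plan=[{"slide": [0.26,0,0],"turn": [0,0,0],"hand": 0.5},{"slide": [0.26,0,0],"turn": [0,0,0],"hand": 0.5},{"slide": [0.26,0,0],"turn": [0,0,0],"hand": 0.5},{"slide": [0.2,0,0],"turn": [0,0,0],"hand": 0.5},{"slide": [0,0,0],"turn": [0,0,0],"hand": 0.5}])

```text
t: 12.78
tcp_pos: [0.499, 0.1764, 0.3148]
ee_rot: [-0.0, 0.686, 0.727, 0.001]
wrist_force: [-1.0, -0.0, -0.2]
opening: 0.0426
grip_force: 0.0
```

```bash
cat > tab.py <<'E'
from h import *
psi=np.radians(2.5);H=np.array([.633,.098,.098]);mx=np.array([np.cos(psi),np.sin(psi),0]);my=np.array([-np.sin(psi),np.cos(psi),0])
def ang(p,uv,off=.113):
    o,d=ray(p,uv);t=((H-o)@my+off)/(d@my);X=o+d*t-H;a=-X@mx;z=X[2]
    return round(np.arctan2(z,a),3),round(np.hypot(a,z),4)
E
python3 - <<'E'
from tab import *
P={n:imaging.snapshot(n) for n in('scene','side','wrist')}
for n in P:
    for t in('tab_mark','cover_bar','cover_hinge'):
        for k in models.mark_of(P[n],t)[:2]: print(n,t,np.round(k['at'],1),round(k['score'],2),ang(P[n],k['at']) if t[0]=='t' else atz(P[n],k['at'],.15 if t[6]=='b' else .098).round(4))
    hsv=cv2.cvtColor(P[n]['img'],cv2.COLOR_RGB2HSV)
    m=cv2.inRange(hsv,(22,130,90),(35,255,255));c,l,st,ce=cv2.connectedComponentsWithStats(m)
    print(n,'yellow',[(ce[i].round(1).tolist(),st[i].tolist(),ang(P[n],ce[i])) for i in range(1,c) if st[i,4]>8 and (n=='wrist' or (190<ce[i][0]<280 and 120<ce[i][1]<220))])
S=cv2.resize(P['scene']['img'][130:230,190:310],None,fx=3.3,fy=3.3,interpolation=cv2.INTER_CUBIC)
W=cv2.resize(P['wrist']['img'],(440,330))
cv2.imwrite('pics/t.png',np.hstack([S[:330],W])[:,:,::-1][:, :800]); print(S.shape)
E
```

```text
scene tab_mark [226.6 162.3] 0.37 (np.float64(0.851), np.float64(0.1118))
scene cover_bar [232.1 209.6] 0.79 [0.4538 0.0742 0.15  ]
scene cover_hinge [274.6 192.4] 0.59 [0.6277 0.0798 0.098 ]
scene cover_hinge [200.2 165.2] 0.58 [0.551  0.3379 0.098 ]
scene yellow [([243.7, 159.1], [240, 155, 8, 10, 50], (np.float64(1.521), np.float64(0.0547))), ([229.7, 161.5], [220, 157, 19, 9, 84], (np.float64(0.916), np.float64(0.1003)))]
side tab_mark [237.8 169.9] 0.5 (np.float64(0.871), np.float64(0.117))
side tab_mark [249.6 208.5] 0.16 (np.float64(-1.406), np.float64(0.1425))
side cover_bar [245.  207.9] 0.67 [0.46   0.0917 0.15  ]
side cover_hinge [277.1 192. ] 0.95 [0.628  0.0943 0.098 ]
side yellow [([249.8, 164.2], [247, 161, 6, 8, 24], (np.float64(1.409), np.float64(0.0733))), ([239.2, 168.4], [232, 165, 15, 7, 56], (np.float64(0.932), np.float64(0.1137)))]
wrist tab_mark [346.3 166.4] 0.7 (np.float64(0.894), np.float64(0.1232))
wrist cover_bar [243.2 267.2] 0.76 [0.4639 0.0888 0.15  ]
wrist cover_hinge [388.  249.6] 0.59 [0.6334 0.0963 0.098 ]
wrist yellow [([343.5, 161.9], [331, 152, 30, 24, 493], (np.float64(0.749), np.float64(0.1018)))]
(330, 396, 3)
```

View pics/t.png

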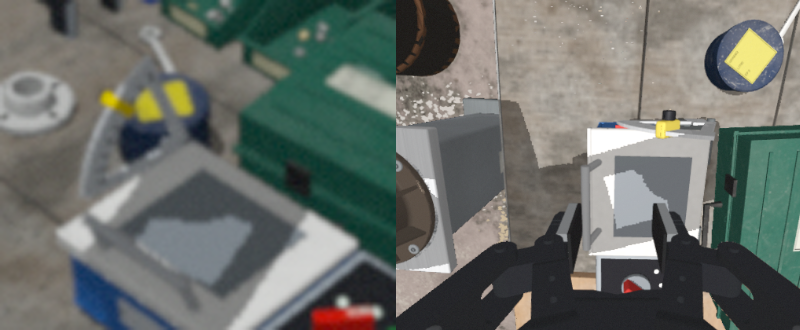

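The tab (yellow) is at about (226,162) in the scene image and (346,164) in the wrist image; the tin's label is the other yellow. The three estimates are 0.85, 0.87 and 0.89 rad, so I'll use about 0.88. Now to the bar.

Request:
servo_tool(plan=[{"slide": [-0.19,-0.095,0],"turn": [0,0,0],"hand": 0.6},{"slide": [-0.19,-0.095,0],"turn": [0,0,0],"hand": 0.6},{"slide": [-0.19,-0.09,0],"turn": [0,0,0],"hand": 0.6},{"slide": [0,0,0.25],"turn": [0,0,-0.008],"hand": 0.6},{"slide": [0,0,0.25],"turn": [0,0,0],"hand": 0.6},{"slide": [0,0,0.2],"turn": [0,0,0],"hand": 0.6},{"slide": [0,0,0.05],"turn": [0,0,0],"hand": 0.6},{"slide": [0,0,0],"turn": [0,0,0],"hand": 0.6}])

```text
t: 14.05
tcp_pos: [0.4609, 0.0839, 0.2008]
ee_rot: [-0.001, 0.683, 0.73, -0.001]
wrist_force: [-0.6, -0.6, -0.0]
opening: 0.0512
grip_force: 0.0
```

```bash
python3 - <<'E'
from tab import *
W=imaging.snapshot('wrist')
for t in('cover_bar','selector_grip'):
    for k in models.mark_of(W,t)[:2]: print(t,np.round(k['at'],1),round(k['score'],2),atz(W,k['at'],.15).round(4))
s=sensors.get_state();print(s['tcp_pos'],s['ee_rot'],s['opening'])
E
```

```text
cover_bar [284.4 221.9] 0.6 [0.4623 0.0906 0.15  ]
[0.46333626 0.08439212 0.20384711] [6.97042412e-04 6.82795435e-01 7.30608820e-01 8.12717682e-04] 0.05115773410418798
```

Request:
servo_tool(plan=[{"slide": [0.02,0,0.15],"turn": [0,0,0.012],"hand": 0.6},{"slide": [0.02,0,0.15],"turn": [0,0,0],"hand": 0.6},{"slide": [0,0,0.08],"turn": [0,0,0],"hand": 0.6},{"slide": [0,0,0],"turn": [0,0,0],"hand": 0},{"slide": [0,0,0],"turn": [0,0,0],"hand": 0},{"slide": [0,0,0],"turn": [0,0,0],"hand": 0},{"slide": [0,0,0],"turn": [0,0,0],"hand": 0},{"slide": [0,0,0],"turn": [0,0,0],"hand": 0}], force=40)

```text
t: 14.87
tcp_pos: [0.462, 0.0902, 0.1464]
ee_rot: [0.0, 0.69, 0.724, 0.0]
wrist_force: [-4.7, 0.9, 5.0]
opening: 0.007
grip_force: 35.2
```

```bash
cat > st.py <<'E'
from h import *
s=sensors.get_state();print({k:np.round(s[k],4).tolist() for k in('t','tcp_pos','ee_rot','wrist_force','ft_torque','opening','grip_force')})
E
python3 st.py; python3 - <<'E'
from tab import *
# arc: bar offsets relative to shut for angles
r=np.array([-.172,.052])
for th in np.arange(0,1.01,.11):
    c,s=np.cos(th),np.sin(th); p=[c*r[0]+s*r[1],-s*r[0]+c*r[1]]; print(round(th,2),np.round(np.array(p)-r,4))
E
```

```text
{'t': 14.8667, 'tcp_pos': [0.462, 0.0902, 0.1464], 'ee_rot': [0.0003, 0.6898, 0.724, 0.0004], 'wrist_force': [-4.66, 0.9342, 4.9864], 'ft_torque': [0.1744, 0.7129, -0.0119], 'opening': 0.007, 'grip_force': 35.1815}
0.0 [0. 0.]
0.11 [0.0067 0.0186]
0.22 [0.0155 0.0363]
0.33 [0.0261 0.0529]
0.44 [0.0385 0.0683]
0.55 [0.0525 0.0822]
0.66 [0.068  0.0945]
0.77 [0.0847 0.1051]
0.88 [0.1025 0.1137]
0.99 [0.1211 0.1203]
```

An opening of 7 mm on a 12 mm bar means the tips are only pinching its upper chord. I'll open and go lower before lifting.

Request:
servo_tool(plan=[{"slide": [0,0,0],"turn": [0,0,0],"hand": 0.5},{"slide": [0,0,0],"turn": [0,0,0],"hand": 0.5},{"slide": [0,0,0],"turn": [0,0,0],"hand": 0.5},{"slide": [0,0,0.04],"turn": [0,0,0],"hand": 0.5},{"slide": [0,0,0.035],"turn": [0,0,0],"hand": 0.5},{"slide": [0,0,0.035],"turn": [0,0,0],"hand": 0.5},{"slide": [0,0,0],"turn": [0,0,0],"hand": 0.5}])

```text
t: 15.45
tcp_pos: [0.461, 0.0901, 0.1275]
ee_rot: [-0.001, 0.69, 0.724, -0.001]
wrist_force: [0.3, -0.3, 0.1]
opening: 0.0426
grip_force: 0.0
```

Request:
servo_tool(plan=[{"slide": [0,0,0],"turn": [0,0,0],"hand": 0},{"slide": [0,0,0],"turn": [0,0,0],"hand": 0},{"slide": [0,0,0],"turn": [0,0,0],"hand": 0},{"slide": [0,0,0],"turn": [0,0,0],"hand": 0},{"slide": [0,0,0],"turn": [0,0,0],"hand": 0},{"slide": [0,0,0],"turn": [0,0,0],"hand": 0}])

```text
t: 15.95
tcp_pos: [0.462, 0.0902, 0.1289]
ee_rot: [0.0, 0.69, 0.724, 0.0]
wrist_force: [1.4, -0.7, -1.2]
opening: 0.0102
grip_force: 38.9
```

Request:
servo_tool(plan=[{"slide": [0,0.021,-0.063],"turn": [0,0,0],"hand": 0},{"slide": [0,0.024,-0.061],"turn": [0,0,0],"hand": 0},{"slide": [0,0.028,-0.06],"turn": [0,0,0],"hand": 0},{"slide": [0,0.031,-0.058],"turn": [0,0,0],"hand": 0},{"slide": [0,0.034,-0.056],"turn": [0,0,0],"hand": 0},{"slide": [0,0.037,-0.055],"turn": [0,0,0],"hand": 0},{"slide": [0,0,0],"turn": [0,0,0],"hand": 0}], force=40)

```text
t: 16.53
tcp_pos: [0.4875, 0.0912, 0.1827]
ee_rot: [-0.001, 0.69, 0.724, -0.001]
wrist_force: [-7.9, -2.2, -0.5]
opening: 0.0096
grip_force: 39.3
```

```bash
python3 st.py
```

```text
{'t': 16.5333, 'tcp_pos': [0.4875, 0.0912, 0.1827], 'ee_rot': [-0.0006, 0.6897, 0.7241, -0.0009], 'wrist_force': [-7.8708, -2.1931, -0.5436], 'ft_torque': [-0.4908, 1.4051, -0.0941], 'opening': 0.0096, 'grip_force': 39.2777}
```

Request:
servo_tool(plan=[{"slide": [0,0.04,-0.053],"turn": [0,0,0],"hand": 0},{"slide": [0,0.043,-0.05],"turn": [0,0,0],"hand": 0},{"slide": [0,0.045,-0.048],"turn": [0,0,0],"hand": 0},{"slide": [0,0.048,-0.045],"turn": [0,0,0],"hand": 0},{"slide": [0,0.05,-0.042],"turn": [0,0,0],"hand": 0},{"slide": [0,0.053,-0.04],"turn": [0,0,0],"hand": 0},{"slide": [0,0,0],"turn": [0,0,0],"hand": 0}])

```text
t: 17.12
tcp_pos: [0.5274, 0.0927, 0.2248]
ee_rot: [-0.002, 0.69, 0.724, -0.002]
wrist_force: [-28.0, -8.3, 27.7]
opening: 0.0101
grip_force: 41.9
```

```bash
python3 st.py; cat > cov.py <<'E'
from tab import *
P={n:imaging.snapshot(n) for n in('scene','side','wrist')}
for n in P:
    for t in('tab_mark','cover_bar'):
        for k in models.mark_of(P[n],t)[:2]: print(n,t,np.round(k['at'],1),round(k['score'],2),ang(P[n],k['at']) if t[0]=='t' else np.round(ang(P[n],k['at'],0.),3)+[np.arctan2(52,-172)-np.pi+.587,0] )
    if n!='wrist':
        hsv=cv2.cvtColor(P[n]['img'],cv2.COLOR_RGB2HSV)
        m=cv2.inRange(hsv,(0,150,90),(6,255,255))|cv2.inRange(hsv,(174,150,90),(180,255,255));c,l,st,ce=cv2.connectedComponentsWithStats(m)
        print(n,'red',[(ce[i].round(1).tolist(),st[i,4],ang(P[n],ce[i],.104)) for i in range(1,c) if 195<ce[i][0]<290 and 110<ce[i][1]<230])
E
python3 cov.py
```

```text
{'t': 17.1167, 'tcp_pos': [0.5274, 0.0927, 0.2248], 'ee_rot': [-0.0016, 0.6897, 0.7241, -0.0025], 'wrist_force': [-28.014, -8.2762, 27.72], 'ft_torque': [-1.297, 4.9249, -0.0815], 'opening': 0.0101, 'grip_force': 41.9462}
scene tab_mark [227.8 159.5] 0.52 (np.float64(0.929), np.float64(0.1141))
scene cover_bar [248.4 170.7] 0.62 [1.22341101 0.162     ]
scene red []
side tab_mark [236.8 170. ] 0.57 (np.float64(0.856), np.float64(0.1226))
side cover_bar [261.9 179.7] 0.69 [1.22241101 0.141     ]
side cover_bar [205.9 170.7] 0.38 [1.06741101 0.452     ]
side red []
wrist tab_mark [344.6  34.7] 0.98 (np.float64(0.85), np.float64(0.1128))
wrist cover_bar [283.4 284.5] 0.64 [1.23541101 0.18      ]
wrist cover_bar [340.4  34.3] 0.21 [1.61141101 0.637     ]
```

Request:
servo_tool(plan=[{"slide": [0,-0.02,-0.012],"turn": [0,0,0],"hand": 0},{"slide": [0,0.053,-0.037],"turn": [0,0,0],"hand": 0},{"slide": [0,0.053,-0.036],"turn": [0,0,0],"hand": 0},{"slide": [0,0,0],"turn": [0,0,0],"hand": 0}])

```text
t: 17.9
tcp_pos: [0.5436, 0.0935, 0.2368]
ee_rot: [0.0, 0.69, 0.724, -0.0]
wrist_force: [-5.2, -6.4, -3.2]
opening: 0.0105
grip_force: 41.9
```

```bash
sed -i 's/np.arctan2(52,-172)-np.pi+.587/-.294/' cov.py; python3 st.py;python3 cov.py
```

```text
{'t': 17.9, 'tcp_pos': [0.5436, 0.0935, 0.2368], 'ee_rot': [0.0002, 0.6897, 0.7241, -0.0004], 'wrist_force': [-5.1759, -6.4257, -3.1725], 'ft_torque': [-1.0875, 1.0472, -0.114], 'opening': 0.0105, 'grip_force': 41.9052}
scene tab_mark [224.7 162.1] 0.55 (np.float64(0.833), np.float64(0.1205))
scene cover_bar [250.3 165.7] 0.76 [0.719 0.169]
scene red []
side tab_mark [237.8 170.1] 0.43 (np.float64(0.866), np.float64(0.1164))
side cover_bar [265.1 173. ] 0.78 [0.799 0.147]
side red []
wrist tab_mark [310.3  38.8] 0.76 (np.float64(0.854), np.float64(0.1148))
wrist cover_bar [280.9 283.9] 0.7 [0.751 0.181]
```

Request:
servo_tool(plan=[{"slide": [0,0.05,-0.033],"turn": [0,0,0],"hand": 0},{"slide": [0,0.05,-0.03],"turn": [0,0,0],"hand": 0},{"slide": [0,0,0],"turn": [0,0,0],"hand": 0},{"slide": [0,0,0],"turn": [0,0,0],"hand": 0}])

```text
t: 18.68
tcp_pos: [0.5575, 0.0941, 0.2449]
ee_rot: [-0.0, 0.69, 0.724, -0.001]
wrist_force: [0.0, -6.2, -15.1]
opening: 0.01
grip_force: 40.2
```

```bash
python3 st.py;python3 cov.py; python3 - <<'E'
from h import *
a=[]
for n,(x,y) in(('scene',(237,163)),('side',(247,171)),('wrist',(310,60))):
    p=imaging.snapshot(n); h,w=(35,45) if n!='wrist' else (60,80)
    y=max(y,h); c=p['img'][y-h:y+h,x-w:x+w]; a.append(cv2.resize(c,(390,300),interpolation=cv2.INTER_CUBIC))
cv2.imwrite('pics/f.png',np.vstack([np.hstack(a[:2]),np.hstack([a[2],a[2]*0])])[:,:,::-1])
E
```

```text
{'t': 18.6833, 'tcp_pos': [0.5575, 0.0941, 0.2449], 'ee_rot': [-0.0003, 0.6897, 0.7241, -0.0011], 'wrist_force': [0.0451, -6.2026, -15.0843], 'ft_torque': [-1.0505, 0.0438, -0.073], 'opening': 0.01, 'grip_force': 40.2263}
scene cover_bar [255.7 162.5] 0.67 [0.83  0.157]
scene red []
side tab_mark [244.8 177.4] 0.75 (np.float64(0.646), np.float64(0.0519))
side cover_bar [265.5 168.2] 0.86 [0.866 0.163]
side red []
wrist tab_mark [283.1  41. ] 0.89 (np.float64(0.863), np.float64(0.1164))
wrist cover_bar [282.9 282.1] 0.64 [0.847 0.18 ]
```

View pics/f.png

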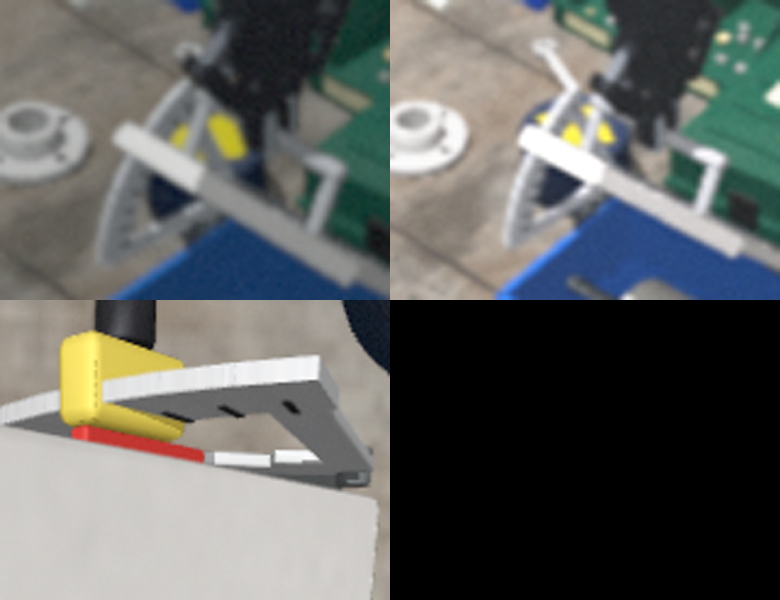

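The wrist crop (lower left) shows the red pointer, (75,430)–(205,460), lying right alongside the yellow tab, (62,335)–(185,440). I'll check it numerically.

```bash
python3 - <<'E'
from tab import *
# crop scale: 160x120 px -> 390x300, origin (230,0)
W=imaging.snapshot('wrist')
f=lambda u:(230+u[0]*160/390,u[1]*120/300)
for n,u,o in(('red top front',(75,428),.106),('red top rear',(205,452),.106),('tab r lower front',(100,427),.104),('tab r rear',(185,437),.104)):
    print(n,ang(W,f((u[0],u[1]-300)),o))
ms=[]
for i in range(4):
    W=imaging.snapshot('wrist');k=models.mark_of(W,'tab_mark')
    if k: print(ang(W,k[0]['at']))
E
python3 st.py
```

```text
red top front (np.float64(0.836), np.float64(0.1313))
red top rear (np.float64(0.86), np.float64(0.0848))
tab r lower front (np.float64(0.933), np.float64(0.1377))
tab r rear (np.float64(1.005), np.float64(0.1176))
(np.float64(0.797), np.float64(0.1088))
(np.float64(0.862), np.float64(0.1175))
(np.float64(0.917), np.float64(0.1241))
(np.float64(0.797), np.float64(0.1116))
{'t': 19.7333, 'tcp_pos': [0.5572, 0.0941, 0.2447], 'ee_rot': [-0.0004, 0.6897, 0.7241, -0.0012], 'wrist_force': [1.2336, -6.2854, -16.2057], 'ft_torque': [-1.085, -0.0488, -0.0182], 'opening': 0.01, 'grip_force': 40.1466}
```

Request:
servo_tool(plan=[{"slide": [0,0.02,0],"turn": [0,0,0],"hand": 0},{"slide": [0,0,0],"turn": [0,0,0],"hand": 0},{"slide": [0,0,0],"turn": [0,0,0],"hand": 0},{"slide": [0,0,0],"turn": [0,0,0],"hand": 0},{"slide": [0,0,0],"turn": [0,0,0],"hand": 0},{"slide": [0,0,0],"turn": [0,0,0],"hand": 0},{"slide": [0,0,0],"turn": [0,0,0],"hand": 0},{"slide": [0,0,0],"turn": [0,0,0],"hand": 0}])

```text
t: 20.4
tcp_pos: [0.5596, 0.0942, 0.2457]
ee_rot: [-0.0, 0.69, 0.724, -0.001]
wrist_force: [-8.0, -7.6, 1.3]
opening: 0.0101
grip_force: 41.9
```

```bash
python3 st.py; python3 cov.py; python3 st.py; python3 -c "
from h import *
print(robot.job_done())"
```

```text
{'t': 20.4, 'tcp_pos': [0.5596, 0.0942, 0.2457], 'ee_rot': [-0.0005, 0.6897, 0.7241, -0.0014], 'wrist_force': [-8.0433, -7.608, 1.2681], 'ft_torque': [-1.2243, 1.4819, -0.0517], 'opening': 0.0101, 'grip_force': 41.9449}
scene cover_bar [258.4 162.3] 0.94 [0.879 0.148]
scene red []
side cover_bar [266.5 170. ] 0.56 [0.868 0.15 ]
side red []
wrist tab_mark [277.1  39.7] 0.55 (np.float64(0.88), np.float64(0.1203))
wrist cover_bar [279.  283.4] 0.58 [0.855 0.182]
{'t': 20.85, 'tcp_pos': [0.5597, 0.0941, 0.2457], 'ee_rot': [-0.0005, 0.6897, 0.7241, -0.0014], 'wrist_force': [-7.755, -7.181, 1.6989], 'ft_torque': [-1.2845, 1.4805, -0.0881], 'opening': 0.0102, 'grip_force': 41.9459}
the job is handed in; nothing more can be done
None
```

The job is handed in at 20.9 s, verdict not shown: the selector was turned to the green dot with the cover shut, and the gripper holds the bar at 42 N with the cover at about 0.87 rad, against a tab estimate of 0.87–0.88.

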